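# Nest the dome lids upside down in the tray

### The arm

A 6-joint arm with a two-finger parallel gripper is mounted at the origin on the work surface. World frame = base frame: x ahead of the robot, y to its left, z up, the work surface at z = 0. Lengths are in m, angles in degrees, forces in N, time in s.
With the tool pointing down it reaches from about 0.4 to 0.825 m from the base axis. Payload 7 kg.
Tool frame: the origin (TCP) lies between the finger pads; the fingertips stand 19 mm ahead of it and the grasp point (between the pads) is the TCP; x points along the fingers, y is the direction in which the jaws open and shut, and the axes are right-handed (so a half turn about x gives the same grasp; the last joint's range is limited). The gripper opens to 88 mm and grips with 3 to 60 N. Pads are 19 mm wide; open, the fingers measure 130 mm over their backs; the gripper's body (78 mm by 193 mm) begins 47 mm behind the grasp point.
Start: joints at [80.564, 20.546, 0.682, 0, -70.136, -16.507], TCP at [0.295, 0.607, 0.246] pointing down, gripper open.
Joint ranges: [-176.03, 176.03], [-82.01, 121.73], [-58.28, 71.71], [-173.87, 95.51], [-174.79, -0.11], [-173.66, 173.66]. Speed limits (degrees/s): [136.94, 136.94, 172.46, 180, 180, 180].

### API

Orientations are given as [roll, pitch, yaw] about the fixed x, y, z axes, in that order (R = Rz(yaw) Ry(pitch) Rx(roll)).
In Python, from plant import r gives the robot as it stands.
- The arm moves only by the tool send_rows, never from a script. Its argument "plan" is a list of rows, each a list of 2 entries, a list of its own where there are three numbers: the shift along the tool's x, y, z scaled (see below), then the turn, a rotation vector about the tool's x, y, z scaled (see below). A call has exactly 5 rows; each row is the pose to reach, as a shift and turn from the pose measured when the call began, along the tool's axes at that moment; what a row does not reach only later rows make up. The controller multiplies each number of a shift by 0.15 m and each number of a turn by pi/4 rad. A row lasts 1/10 s, in which the tool goes at most 50 mm and 8.59 degrees, less where a joint would pass 70% of its speed; a pose out of reach is approached as far as the arm can. A call with a number of a shift or a turn outside -1 to 1 is refused whole. A call with a gripper value outside its range is refused whole. "jaw" is the opening, from -1 (shut) to 1 (fully open), so that 0 is half open, set as the call begins (left out, the last holds). The fingers move at their own pace and stop on an object; "force" is the grip in N (left out, the last holds). Time passes only in rows, so rows that repeat a pose let the fingers close, or fill a call up. It gives the time, the measured TCP pose, the force and the opening at its end, in the units of the state.
- r.get_state(): the state, without advancing time (a new reading comes with each control period).
- r.capture(name): name is "side" or "top"; returns a dict with "color" (400x640x3 uint8, red, green, blue), "range_z" (400x640 float32, m along the optical axis (not along the pixel's ray), 0 where there is no reading), "mtx" (3x3 intrinsics, pixels), "k1" (the pictures are not rectified: a ray, as slopes to the right and down, at radius r is drawn at 1 + k1 r^2 times it, then the intrinsics apply), "pose" (4x4, takes a point from camera to world coordinates). Camera axes: x right, y down, z forward; pixel columns grow to the right and rows downward; lengths in m; the calibration is good to about 2 mm. A picture is of the moment at which its call begins.
- r.close_job(): hands the job in, once; it reports no verdict.
Trained networks look in a picture, given as the dict that the camera call returned (one of the last four; its "shot" number tells which), for a name from the list of things; names that differ only in an ending like _2 or _b are one class to them, and where a whole thing is asked for, a point or a joint stands for the part that bears it (a point fixed in the world has none). Each returns a list of dicts, best first, with "score" (0 to 1); they miss things now and then, are a little off and sometimes report something else, mostly with a low value. They report only what shows in the picture. A call takes as long as a camera call. They do not tell look-alikes from the thing itself.
- r.find_in(picture, target): "uv" ([column, row] in pixels, amid what is visible of it).
- r.trace(picture, target): "mask" (400x640 bool, what is visible of it) and "uv" ([column, row] in pixels, amid what is visible of it).
The state is a dict: "time_s": time; "joints": joint angles; "qd": joint speeds; "joint_torque": joint torques, N m; "tcp_pos": TCP position; "eef_rot": TCP orientation; "contact_force": force on the tool from outside, world axes, zero at the start; "moment": the same for the moment, N m; "gripper_width": finger opening in m.
Only numpy, scipy, OpenCV 4.12 (cv2) and the standard library are available. Lean on these libraries where they do the work, as an engineer would, in place of code of your own. Each camera call takes 0.05 s, during which the arm holds its last target. There are 200 camera calls.

### The job

The washed dome lids for the grape cups have been left upside down on the packing table. Nest the two full-size lids that lie loose on the table, still upside down, one after the other into the matching lid in the shallow grey tray, so that all three stand there as one upright nest, each sitting fully home in the one below. Leave the small lid where it is.

Things in the scene. Friction and masses are not known exactly. Their poses are not given: they have to be found in the camera images.
- lid_in_tray: Lid that stays and takes the others, loose in a shallow grey tray (170 mm square, walls 18 mm high, floor 4 mm). White plastic, dome down: flat crown 30 mm wide below, flaring 3 mm wall, rim bead on top 66 mm across and 5 mm high; height 40 mm, 40 g. Open above. Origin: centre of the crown's underside, z up. Inside, a central boss 25 mm wide rises to 18 mm above the underside; a nested lid's crown rests on it, 18 mm above this origin, 2 mm side play.
- lid_a: One of the two full-size lids to move, upside down on the table; the same as lid_b, either may go first. White plastic, dome down: flat crown 30 mm wide below, flaring 3 mm wall, rim bead on top 66 mm across and 5 mm high; height 40 mm, 40 g. Open above. Origin: centre of the crown's underside, z up. Boss inside as in lid_in_tray.
- lid_b: The other full-size lid to move, upside down on the table. White plastic, dome down: flat crown 30 mm wide below, flaring 3 mm wall, rim bead on top 66 mm across and 5 mm high; height 40 mm, 40 g. Open above. Origin: centre of the crown's underside, z up. Boss inside as in lid_in_tray.
- lid_small: Small lid of the same shape, not part of the nest, upside down on the table: 46 mm across the rim, 28 mm high. Origin: centre of its underside, z up. Nearby, no lids of this set: a white open cup 72 mm across, 62 mm high, and a closed white dome 110 mm across, dome up.
There are look-alikes about, which are no part of the job. What is shaped like the lid_b but brown or orange is not meant. What is shaped like the lid_in_tray but green is not meant.

How it is judged:
By the outcome, as a careful person would: the job done as asked, in the order asked, and still so for the second after the job is handed in, with the robot touching nothing.
It also fails if it takes over 59 s, if anything falls off the work surface, if the arm or the gripper's body presses on something with over 40 N, if the wrist force passes 120 N, or if a joint passes its speed limit or range.

## Working session

There is one attempt and no reset: what is moved stays moved. The work goes in short steps, Python scripts to look and compute and a tool call to move; the robot and the scene stay as the last step left them, time stands still between calls to the robot, and variables do not carry over. Pictures are saved under pics/ and viewed, about 8 in all and at most 12, crops included, and the job is handed in when it is done.

Besides the shell and the picture viewer there is one more tool, called in YAML: its name, and indented under it one key for each argument. send_rows: Moves the arm, as the interface text tells. Its arguments: {"type":"object","properties":{"plan":{"type":"array"},"jaw":{"type":"number"},"force":{"type":"number"}},"required":["plan"]}

```bash
ls; mkdir -p pics
cat > h.py <<'E'
import numpy as np, cv2
from plant import r
from scipy.spatial.transform import Rotation as R
def und(c,uv):
    m=np.array(c["mtx"]);uv=np.asarray(uv,float).reshape(-1,2)
    d=np.c_[(uv[:,0]-m[0,2])/m[0,0],(uv[:,1]-m[1,2])/m[1,1]]
    s=d.copy()
    for _ in range(20): s=d/(1+c["k1"]*(s**2).sum(1,keepdims=True))
    return s
def world(c,uv,z):
    s=und(c,uv);p=np.c_[s,np.ones(len(s))]*np.reshape(z,(-1,1))
    T=np.array(c["pose"]);return p@T[:3,:3].T+T[:3,3]
def onplane(c,uv,h):
    s=und(c,uv);T=np.array(c["pose"]);d=np.c_[s,np.ones(len(s))]@T[:3,:3].T
    return T[:3,3]+d*((h-T[2,3])/d[:,2:3])
def cloud(c):
    v,u=np.mgrid[0:400,0:640];z=c["range_z"];W=world(c,np.c_[u.ravel(),v.ravel()],z.ravel()).reshape(400,640,3)
    W[z<=0]=np.nan;return W
def save(c,n): cv2.imwrite("pics/"+n,c["color"][:,:,::-1])
E
python3 - <<'E'
from h import *
print(r.get_state())
for n in("top","side"):
    c=r.capture(n);save(c,n+"0.png");print(n,np.round(c["pose"],3).tolist(),np.array(c["mtx"]).tolist(),c["k1"])
    W=cloud(c)
    for t in("lid_a","lid_in_tray","lid_small"):
        for d in r.trace(c,t):
            P=W[d["mask"]];P=P[~np.isnan(P[:,0])]
            print(t,round(d["score"],2),np.round(d["uv"]),d["mask"].sum(),np.round(np.percentile(P,[2,98],axis=0),3).tolist() if len(P) else None,c["color"][d["mask"]].mean(0).round())
E
```

```text
pics
{'time_s': 0.0, 'joints': array([ 8.05640205e+01,  2.05908428e+01,  6.33737783e-01, -2.03945652e-02,
       -7.01376235e+01, -1.65086877e+01]), 'qd': array([0.00046628, 0.02418659, 0.13083683, 0.03146647, 0.03593743,
       0.01474698]), 'joint_torque': array([-1.41306173e-03, -5.82718527e+01,  2.93050110e+01,  6.99699014e+00,
        6.95468858e-03, -1.54247537e-04]), 'tcp_pos': array([0.29511324, 0.60654556, 0.24462823]), 'eef_rot': array([  95.06859832,   89.9033501 , -110.88301403]), 'contact_force': array([ 0.28929673, -0.28989261,  0.23151001]), 'moment': array([-0.01347706, -0.00232051, -0.01966413]), 'gripper_width': 0.08787317135189264}
top [[0.012, -0.982, 0.186, 0.379], [-1.0, -0.012, 0.001, -0.036], [0.001, -0.186, -0.982, 0.903], [0.0, 0.0, 0.0, 1.0]] [[390.6960960173992, 0.0, 321.1534201649626], [0.0, 390.6960960173992, 206.92152530134248], [0.0, 0.0, 1.0]] -0.06864674378589539
lid_a 0.91 [409. 160.] 634 [[0.615, -0.272, 0.001], [0.676, -0.211, 0.041]] [139. 131. 122.]
lid_a 0.82 [457. 150.] 623 [[0.655, -0.385, -0.001], [0.717, -0.32, 0.042]] [73. 42. 20.]
lid_a 0
[... 860 characters left out ...]
[0.489, 0.256, 0.041]] [140. 127. 114.]
lid_a 0.69 [344. 149.] 527 [[0.507, -0.223, 0.003], [0.565, -0.162, 0.04]] [129.  66.  17.]
lid_a 0.65 [305. 103.] 383 [[0.655, -0.378, 0.006], [0.713, -0.317, 0.04]] [71. 48. 31.]
lid_in_tray 0.92 [277. 266.] 959 [[0.556, 0.118, 0.004], [0.614, 0.178, 0.04]] [52. 84. 38.]
lid_in_tray 0.88 [338. 192.] 649 [[0.489, -0.068, 0.012], [0.545, -0.008, 0.044]] [131. 119. 107.]
lid_in_tray 0.73 [309. 130.] 451 [[0.62, -0.272, 0.003], [0.677, -0.21, 0.04]] [124. 112. 100.]
lid_small 0.55 [384. 135.] 220 [[0.443, -0.301, 0.002], [0.482, -0.25, 0.028]] [128. 115. 102.]
lid_small 0.22 [306. 129.] 487 [[0.617, -0.271, -0.001], [0.676, -0.21, 0.04]] [124. 111.  97.]
```

View pics/top0.png

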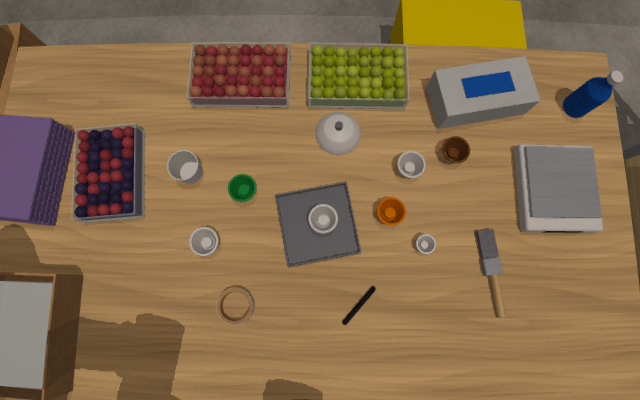

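View pics/side0.png

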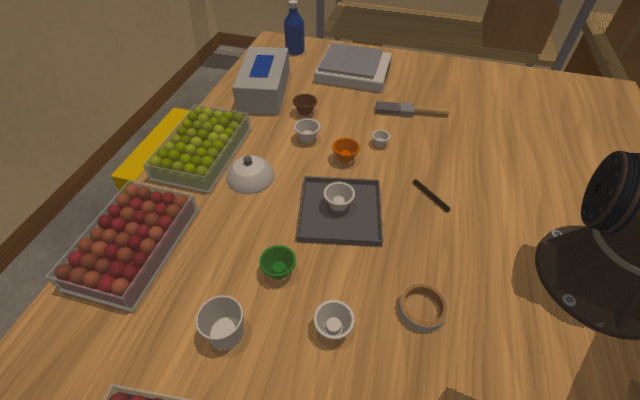

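```bash
cat >> h.py <<'E'
from scipy.optimize import least_squares
def rim(c,uv,zr,rad=.033):
    """fit rim outer circle: cloud points near rim height around the seed"""
    W=cloud(c);p0=onplane(c,[uv],zr)[0]
    m=(np.abs(W[...,2]-zr)<.006)&(np.hypot(W[...,0]-p0[0],W[...,1]-p0[1])<.06)
    P=W[m]
    f=least_squares(lambda q:np.hypot(P[:,0]-q[0],P[:,1]-q[1])-(rad-.0025),p0[:2],loss="soft_l1",f_scale=.002)
    return f.x,len(P),np.median(P[:,2])
E
python3 - <<'E'
from h import *
for n,s in(("top",dict(A=(409,160),B=(201,240),T=(322,217))),("side",dict(A=(307,127),B=(333,315),T=(338,192)))):
    c=r.capture(n)
    for k,uv in s.items():
        x,N,z=rim(c,uv,.044 if k=="T" else .039);print(n,k,x.round(4),N,z.round(4))
s=r.get_state();print(s["tcp_pos"],R.from_euler("xyz",s["eef_rot"],degrees=True).as_matrix().round(3).tolist())
E
```

```text
top A [ 0.6446 -0.2406] 256 0.0387
top B [0.4627 0.2254] 258 0.0385
top T [ 0.5171 -0.0399] 252 0.043
side A [ 0.6457 -0.2396] 173 0.0378
side B [0.4615 0.227 ] 512 0.0386
side T [ 0.5159 -0.0376] 249 0.0422
[0.29530508 0.60692625 0.24552268] [[-0.0, -0.438, -0.899], [-0.0, -0.899, 0.438], [-1.0, 0.0, 0.0]]
```

Top view: the white lids are A (411,165), B (204,241), the tray lid (322,219) and the small lid (425,244). Brown (456,150), orange (391,211) and green (242,188) are the look-alikes. The side view agrees. I'll take B first and keep the tool orientation.

send_rows:
  plan:
    - [[0,0.12,-0.14],[0,0,0]]
    - [[0,0.24,-0.28],[0,0,0]]
    - [[0,0.36,-0.42],[0,0,0]]
    - [[0,0.48,-0.56],[0,0,0]]
    - [[0,0.6,-0.7],[0,0,0]]
  jaw: 1
  force: 15

```text
time_s: 1.0
tcp_pos: [0.3506, 0.4791, 0.2457]
eef_rot: [-86.7, 90.0, 67.4]
contact_force: [-0.3, -0.4, 0.6]
gripper_width: 0.0876
```

send_rows:
  plan:
    - [[0,0.12,-0.14],[0,0,0]]
    - [[0,0.24,-0.28],[0,0,0]]
    - [[0,0.36,-0.42],[0,0,0]]
    - [[0,0.48,-0.56],[0,0,0]]
    - [[0,0.6,-0.7],[0,0,0]]

```text
time_s: 1.5
tcp_pos: [0.406, 0.3511, 0.2459]
eef_rot: [-89.6, 90.0, 64.5]
contact_force: [0.2, 0.3, 0.4]
gripper_width: 0.0877
```

send_rows:
  plan:
    - [[0,0.12,-0.14],[0,0,0]]
    - [[0.05,0.24,-0.28],[0,0,0]]
    - [[0.15,0.36,-0.42],[0,0,0]]
    - [[0.25,0.48,-0.56],[0,0,0]]
    - [[0.3,0.6,-0.7],[0,0,0]]

```text
time_s: 2.0
tcp_pos: [0.461, 0.2229, 0.1999]
eef_rot: [-9.3, 90.0, 144.8]
contact_force: [-0.1, 0.2, 0.2]
gripper_width: 0.0879
```

```bash
cat >> h.py <<'E'
def to(t):
    s=r.get_state();M=R.from_euler("xyz",s["eef_rot"],degrees=True)
    G=R.from_matrix([[0,-.438,-.899],[0,-.899,.438],[-1,0,0]])
    print("t",round(s["time_s"],2),"tcp",s["tcp_pos"].round(4),"w",round(s["gripper_width"],4),"F",s["contact_force"].round(1),"shift",(M.inv().apply(np.array(t)-s["tcp_pos"])/.15).round(3),"turn",((M.inv()*G).as_rotvec()/(np.pi/4)).round(3))
E
python3 -c "
from h import *
to([.462,.226,.047])"
```

```text
t 2.0 tcp [0.461  0.2229 0.1999] w 0.0879 F [-0.1  0.2  0.2] shift [ 1.019 -0.021  0.002] turn [0.001 0.001 0.   ]
```

send_rows:
  plan:
    - [[0.2,-0.02,0],[0,0,0]]
    - [[0.45,-0.02,0],[0,0,0]]
    - [[0.7,-0.02,0],[0,0,0]]
    - [[0.9,-0.02,0],[0,0,0]]
    - [[1.0,-0.02,0],[0,0,0]]

```text
time_s: 2.5
tcp_pos: [0.4612, 0.2246, 0.0475]
eef_rot: [60.7, 89.8, -145.3]
contact_force: [-0.1, -0.4, 0.1]
gripper_width: 0.0873
```

```bash
python3 -c "
from h import *
to([.462,.226,.047])
c=r.capture('side');cv2.imwrite('pics/s1.png',cv2.resize(c['color'][220:400,230:470,::-1],None,fx=3,fy=3))"
```

```text
t 2.5 tcp [0.4612 0.2246 0.0475] w 0.0873 F [-0.1 -0.4  0.1] shift [ 0.003 -0.011 -0.   ] turn [ 0.     0.002 -0.004]
```

View pics/s1.png

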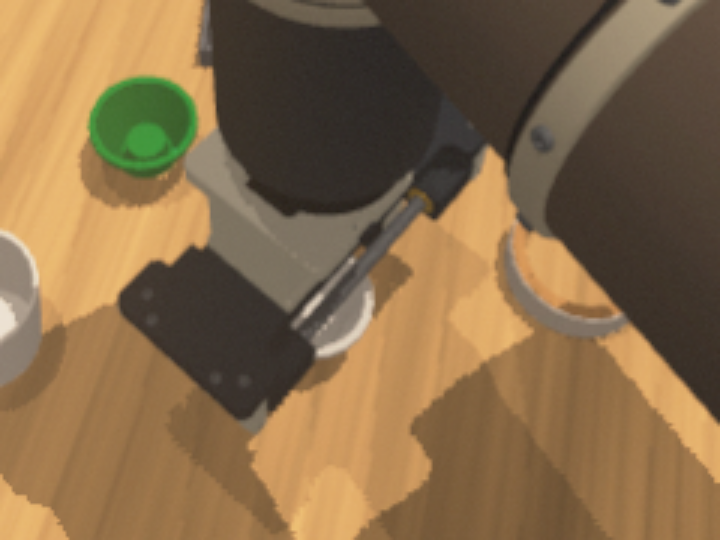

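The crop shows the lid's rim at about (340,320), between the fingers. Closing now.

send_rows:
  plan:
    - [[0,-0.01,0],[0,0,0]]
    - [[0,-0.01,0],[0,0,0]]
    - [[0,-0.01,0],[0,0,0]]
    - [[0,-0.01,0],[0,0,0]]
    - [[0,-0.01,0],[0,0,0]]
  jaw: -0.2
  force: 15

```text
time_s: 3.05
tcp_pos: [0.4619, 0.2261, 0.0472]
eef_rot: [58.8, 89.8, -147.1]
contact_force: [0.1, 1.5, 4.1]
gripper_width: 0.0658
```

send_rows:
  plan:
    - [[0,0,0],[0,0,0]]
    - [[-0.1,0,0],[0,0,0]]
    - [[-0.25,0,0],[0,0,0]]
    - [[-0.4,0,0],[0,0,0]]
    - [[-0.5,0,0],[0,0,0]]

```text
time_s: 3.55
tcp_pos: [0.4624, 0.2264, 0.1238]
eef_rot: [50.5, 89.9, -155.5]
contact_force: [-0.4, 0.8, -0.6]
gripper_width: 0.0662
```

```bash
python3 -c "
from h import *
to([.5165,-.0388,.122])"
```

```text
t 3.55 tcp [0.4624 0.2264 0.1238] w 0.0662 F [-0.4  0.8 -0.6] shift [ 0.013  1.432 -1.098] turn [ 0.     0.001 -0.002]
```

send_rows:
  plan:
    - [[0,0.14,-0.11],[0,0,0]]
    - [[0,0.28,-0.22],[0,0,0]]
    - [[0,0.43,-0.33],[0,0,0]]
    - [[0,0.57,-0.44],[0,0,0]]
    - [[0,0.71,-0.55],[0,0,0]]

```text
time_s: 4.05
tcp_pos: [0.4898, 0.0934, 0.124]
eef_rot: [45.9, 89.9, -160.0]
contact_force: [0.9, 0.1, -0.1]
gripper_width: 0.0656
```

send_rows:
  plan:
    - [[0,0.14,-0.11],[0,0,0]]
    - [[0,0.28,-0.22],[0,0,0]]
    - [[0,0.43,-0.33],[0,0,0]]
    - [[0,0.57,-0.44],[0,0,0]]
    - [[0,0.71,-0.55],[0,0,0]]

```text
time_s: 4.55
tcp_pos: [0.5173, -0.0395, 0.1241]
eef_rot: [42.6, 89.9, -163.3]
contact_force: [1.1, -0.1, -0.6]
gripper_width: 0.0655
```

```bash
python3 -c "
from h import *
to([.5165,-.0388,.122])
c=r.capture('side');d=r.capture('top')
z=r.get_state()['tcp_pos'][2]-.0472+.039
for n,p in (('side',c),('top',d)):
  for t in ('lid_a','lid_in_tray'):
    for q in r.trace(p,t):
      if q['score']>.3:
        W=cloud(p)[q['mask']];W=W[~np.isnan(W[:,0])]
        if len(W) and np.hypot(*(np.median(W,0)[:2]-[.5165,-.0388]))<.08: print(n,t,q['score'],q['uv'],np.percentile(W,[2,98],axis=0).round(3).tolist())
a=c['color'][130:250,270:420,::-1];b=d['color'][150:270,250:400,::-1]
cv2.imwrite('pics/s2.png',cv2.resize(np.hstack([a,b]),None,fx=2.6,fy=2.6))"
```

```text
t 4.55 tcp [ 0.5173 -0.0395  0.1241] w 0.0655 F [ 1.1 -0.1 -0.6] shift [ 0.014 -0.002  0.007] turn [ 0.001  0.001 -0.001]
side lid_a 0.7 [347.9, 173.3] [[0.486, -0.067, 0.08], [0.527, 0.012, 0.175]]
side lid_a 0.56 [338.6, 195.5] [[0.487, -0.064, 0.009], [0.545, -0.007, 0.044]]
side lid_in_tray 0.56 [339.6, 194.5] [[0.487, -0.064, 0.009], [0.546, -0.007, 0.078]]
top lid_in_tray 0.7 [315.7, 227.2] [[0.486, -0.058, 0.02], [0.511, -0.009, 0.047]]
```

View pics/s2.png

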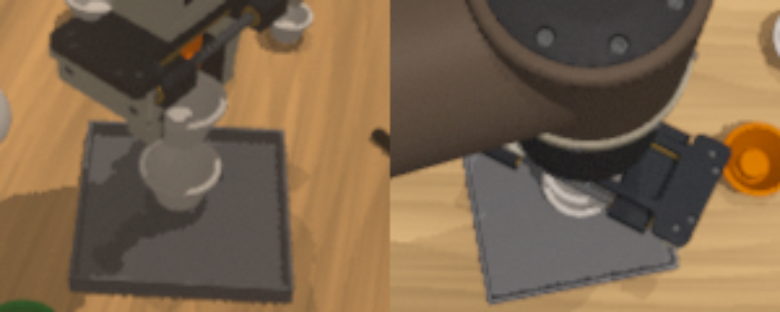

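send_rows:
  plan:
    - [[0.06,0,0.007],[0,0,0]]
    - [[0.14,0,0.007],[0,0,0]]
    - [[0.2,0,0.007],[0,0,0]]
    - [[0.26,0,0.007],[0,0,0]]
    - [[0.29,0,0.007],[0,0,0]]

```text
time_s: 5.35
tcp_pos: [0.5156, -0.0377, 0.079]
eef_rot: [41.3, 89.8, -164.6]
contact_force: [0.2, -0.8, -1.5]
gripper_width: 0.0659
```

```bash
python3 -c "
from h import *
to([.5164,-.0388,.0692])"
```

```text
t 5.35 tcp [ 0.5156 -0.0377  0.079 ] w 0.0659 F [ 0.2 -0.8 -1.5] shift [ 0.066  0.004 -0.008] turn [ 0.001  0.004 -0.003]
```

send_rows:
  plan:
    - [[0.02,0.004,-0.007],[0,0,0]]
    - [[0.035,0.004,-0.007],[0,0,0]]
    - [[0.05,0.004,-0.007],[0,0,0]]
    - [[0.06,0.004,-0.007],[0,0,0]]
    - [[0.06,0.004,-0.007],[0,0,0]]

```text
time_s: 5.85
tcp_pos: [0.5162, -0.0387, 0.07]
eef_rot: [40.5, 89.8, -165.4]
contact_force: [-0.2, 1.2, -1.0]
gripper_width: 0.0658
```

```bash
python3 -c "
from h import *
to([.5164,-.0388,.0692])"
```

```text
t 5.85 tcp [ 0.5162 -0.0387  0.07  ] w 0.0658 F [-0.2  1.2 -1. ] shift [ 0.006  0.    -0.001] turn [ 0.001  0.003 -0.003]
```

send_rows:
  plan:
    - [[0.005,0,0],[0,0,0]]
    - [[0.009,0,0],[0,0,0]]
    - [[0.009,0,0],[0,0,0]]
    - [[0.009,0,0],[0,0,0]]
    - [[0.009,0,0],[0,0,0]]

```text
time_s: 6.35
tcp_pos: [0.5165, -0.0387, 0.0691]
eef_rot: [44.3, 89.8, -161.6]
contact_force: [-1.2, 0.6, 5.6]
gripper_width: 0.0655
```

send_rows:
  plan:
    - [[0,0,0],[0,0,0]]
    - [[0,0,0],[0,0,0]]
    - [[0,0,0],[0,0,0]]
    - [[0,0,0],[0,0,0]]
    - [[0,0,0],[0,0,0]]
  jaw: 1

```text
time_s: 6.85
tcp_pos: [0.5165, -0.0387, 0.069]
eef_rot: [43.2, 89.8, -162.7]
contact_force: [-0.8, -0.4, 0.2]
gripper_width: 0.0875
```

send_rows:
  plan:
    - [[-0.1,0,0],[0,0,0]]
    - [[-0.25,0,0],[0,0,0]]
    - [[-0.4,0,0],[0,0,0]]
    - [[-0.55,0,0],[0,0,0]]
    - [[-0.7,0,0],[0,0,0]]

```text
time_s: 7.35
tcp_pos: [0.5166, -0.0386, 0.1749]
eef_rot: [42.0, 89.8, -163.9]
contact_force: [0.6, 0.1, -0.3]
gripper_width: 0.0873
```

```bash
python3 -c "
from h import *
to([.645,-.24,.175])"
```

```text
t 7.35 tcp [ 0.5166 -0.0386  0.1749] w 0.0873 F [ 0.6  0.1 -0.3] shift [-0.002  0.833 -1.357] turn [ 0.001  0.003 -0.003]
```

send_rows:
  plan:
    - [[0,0.08,-0.14],[0,0,0]]
    - [[0,0.17,-0.27],[0,0,0]]
    - [[0,0.25,-0.41],[0,0,0]]
    - [[0,0.34,-0.54],[0,0,0]]
    - [[0,0.42,-0.68],[0,0,0]]

```text
time_s: 7.85
tcp_pos: [0.581, -0.1407, 0.1746]
eef_rot: [39.0, 89.8, -166.9]
contact_force: [0.3, 0.2, 0.9]
gripper_width: 0.0874
```

send_rows:
  plan:
    - [[0,0.08,-0.14],[0,0,0]]
    - [[0,0.17,-0.27],[0,0,0]]
    - [[0,0.25,-0.41],[0,0,0]]
    - [[0,0.34,-0.54],[0,0,0]]
    - [[0,0.42,-0.68],[0,0,0]]

```text
time_s: 8.35
tcp_pos: [0.6454, -0.2429, 0.1741]
eef_rot: [34.9, 89.8, -171.1]
contact_force: [0.8, 0.2, 0.2]
gripper_width: 0.0876
```

```bash
python3 -c "
from h import *
to([.645,-.24,.047])
c=r.capture('side');d=r.capture('top')
for n,p,uv in (('side',c,(338,185)),('top',d,(322,217))): print(n,rim(p,uv,.061))
a=c['color'][90:250,250:420,::-1];b=d['color'][110:270,280:450,::-1]
cv2.imwrite('pics/s3.png',cv2.resize(np.hstack([a,b]),None,fx=2.3,fy=2.3))"
```

```text
t 8.35 tcp [ 0.6454 -0.2429  0.1741] w 0.0876 F [0.8 0.2 0.2] shift [ 0.847 -0.018  0.008] turn [ 0.001  0.004 -0.003]
side (array([ 0.51558613, -0.03595611]), 279, np.float64(0.060006927772517704))
top (array([ 0.51618282, -0.0374591 ]), 0, np.float64(nan))
  return _methods._mean(a, axis=axis, dtype=dtype,
  ret = ret.dtype.type(ret / rcount)
```

View pics/s3.png

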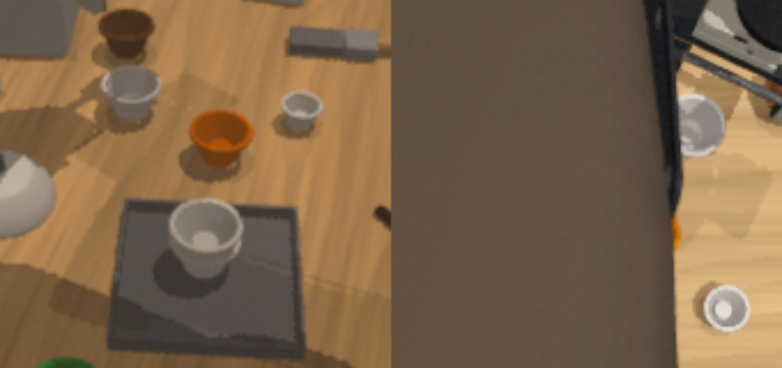

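Side crop: the first lid sits upright in the tray lid, at about (205,240), with its rim at z≈0.060 as expected. Lid A is untouched. Going down to it.

send_rows:
  plan:
    - [[0.15,-0.018,0.008],[0,0,0]]
    - [[0.35,-0.018,0.008],[0,0,0]]
    - [[0.55,-0.018,0.008],[0,0,0]]
    - [[0.75,-0.018,0.008],[0,0,0]]
    - [[0.84,-0.018,0.008],[0,0,0]]

```text
time_s: 8.95
tcp_pos: [0.6435, -0.2406, 0.0443]
eef_rot: [27.1, 89.5, -179.0]
contact_force: [-0.2, -0.7, 0.3]
gripper_width: 0.0878
```

```bash
python3 -c "
from h import *
to([.6452,-.2401,.047])"
```

```text
t 8.95 tcp [ 0.6435 -0.2406  0.0443] w 0.0878 F [-0.2 -0.7  0.3] shift [-0.018 -0.008 -0.009] turn [-0.002  0.01  -0.005]
```

Correct the height and the small tilt, then close.

send_rows:
  plan:
    - [[-0.018,-0.008,-0.009],[0,0.01,-0.005]]
    - [[-0.018,-0.008,-0.009],[0,0.01,-0.005]]
    - [[-0.018,-0.008,-0.009],[0,0.01,-0.005]]
    - [[-0.018,-0.008,-0.009],[0,0.01,-0.005]]
    - [[-0.018,-0.008,-0.009],[0,0.01,-0.005]]

```text
time_s: 9.45
tcp_pos: [0.6459, -0.2402, 0.0482]
eef_rot: [-161.8, 89.9, -7.8]
contact_force: [0.4, 0.0, -0.6]
gripper_width: 0.0877
```

send_rows:
  plan:
    - [[0,0,0],[0,0,0]]
    - [[0,0,0],[0,0,0]]
    - [[0,0,0],[0,0,0]]
    - [[0,0,0],[0,0,0]]
    - [[0,0,0],[0,0,0]]
  jaw: -0.2
  force: 15

```text
time_s: 9.95
tcp_pos: [0.6459, -0.2402, 0.0483]
eef_rot: [-164.9, 89.9, -11.0]
contact_force: [-0.9, -0.4, 1.5]
gripper_width: 0.0647
```

send_rows:
  plan:
    - [[-0.1,0,0],[0,0,0]]
    - [[-0.25,0,0],[0,0,0]]
    - [[-0.4,0,0],[0,0,0]]
    - [[-0.55,0,0],[0,0,0]]
    - [[-0.65,0,0],[0,0,0]]

```text
time_s: 10.45
tcp_pos: [0.6464, -0.2404, 0.1487]
eef_rot: [-165.5, 89.7, -11.5]
contact_force: [-0.2, -0.6, -1.1]
gripper_width: 0.0646
```

```bash
python3 -c "
from h import *
to([.5165,-.0387,.145])
c=r.capture('side');print(rim(c,(338,185),.061))
W=cloud(c);m=(abs(W[...,2]-.061)<.006)&(np.hypot(W[...,0]-.516,W[...,1]+.037)<.05);P=W[m];print(np.percentile(P,[2,98],axis=0))"
```

```text
t 10.45 tcp [ 0.6464 -0.2404  0.1487] w 0.0646 F [-0.2 -0.6 -1.1] shift [ 0.02  -0.828  1.368] turn [-0.001 -0.006  0.002]
(array([ 0.51560206, -0.03598645]), 274, np.float64(0.06008035264632716))
[[ 0.48479814 -0.06755692  0.05525773]
 [ 0.54627498 -0.00545267  0.06244432]]
```

```bash
python3 -c "
from h import *
c=r.capture('side');d=r.capture('top')
for p in (c,d):
    W=cloud(p);rgb=p['color'].astype(int);wh=(rgb.max(2)-rgb.min(2)<40)&(rgb.min(2)>70)
    m=wh&(abs(W[...,2]-.139)<.006)&(np.hypot(W[...,0]-.646,W[...,1]+.24)<.036);P=W[m];print(len(P),np.percentile(P,[2,98],axis=0).round(4) if len(P) else '')
a=c['color'][60:190,250:420,::-1];b=d['color'][80:210,330:500,::-1]
cv2.imwrite('pics/s4.png',cv2.resize(np.hstack([a,b]),None,fx=2.3,fy=2.3))"
```

```text
172 [[ 0.6188 -0.2709  0.1332]
 [ 0.6686 -0.2085  0.1423]]
143 [[ 0.6154 -0.2709  0.1337]
 [ 0.67   -0.2084  0.1422]]
```

View pics/s4.png

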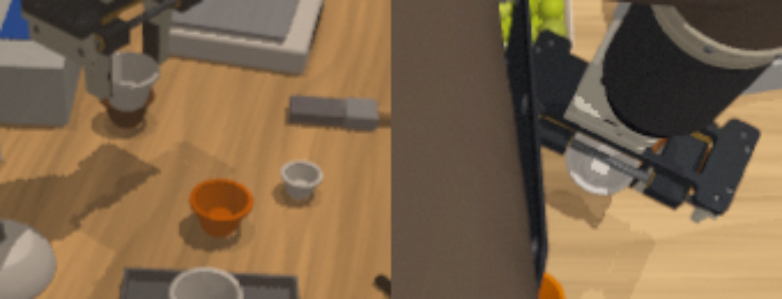

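Lid A hangs upright between the fingers: (130,80) in the side crop, (600,170) in the top crop. Carrying it to the nest.

send_rows:
  plan:
    - [[0,-0.08,0.14],[0,0,0]]
    - [[0,-0.16,0.27],[0,0,0]]
    - [[0,-0.25,0.41],[0,0,0]]
    - [[0,-0.33,0.55],[0,0,0]]
    - [[0,-0.41,0.68],[0,0,0]]

```text
time_s: 11.1
tcp_pos: [0.5801, -0.1394, 0.1456]
eef_rot: [-162.2, 89.9, -8.3]
contact_force: [0.1, -0.1, -0.9]
gripper_width: 0.0645
```

send_rows:
  plan:
    - [[0,-0.08,0.14],[0,0,0]]
    - [[0,-0.16,0.27],[0,0,0]]
    - [[0,-0.25,0.41],[0,0,0]]
    - [[0,-0.33,0.55],[0,0,0]]
    - [[0,-0.41,0.68],[0,0,0]]

```text
time_s: 11.6
tcp_pos: [0.514, -0.0386, 0.1443]
eef_rot: [134.1, 90.0, -72.0]
contact_force: [0.6, 0.1, -0.3]
gripper_width: 0.0646
```

```bash
python3 -c "
from h import *
to([.5168,-.0383,.0883])"
```

```text
t 11.6 tcp [ 0.514  -0.0386  0.1443] w 0.0646 F [ 0.6  0.1 -0.3] shift [ 0.374 -0.01  -0.016] turn [-0.002 -0.001 -0.001]
```

send_rows:
  plan:
    - [[0.04,-0.01,-0.016],[0,0,0]]
    - [[0.12,-0.01,-0.016],[0,0,0]]
    - [[0.2,-0.01,-0.016],[0,0,0]]
    - [[0.26,-0.01,-0.016],[0,0,0]]
    - [[0.29,-0.01,-0.016],[0,0,0]]

```text
time_s: 12.1
tcp_pos: [0.5161, -0.0391, 0.0989]
eef_rot: [52.9, 89.8, -153.3]
contact_force: [-0.4, 0.4, -0.2]
gripper_width: 0.0647
```

```bash
python3 -c "
from h import *
to([.5168,-.0383,.0883])"
```

```text
t 12.1 tcp [ 0.5161 -0.0391  0.0989] w 0.0647 F [-0.4  0.4 -0.2] shift [ 0.071 -0.007 -0.002] turn [-0.004  0.002 -0.003]
```

send_rows:
  plan:
    - [[0.02,-0.006,-0.002],[0,0,0]]
    - [[0.04,-0.006,-0.002],[0,0,0]]
    - [[0.055,-0.006,-0.002],[0,0,0]]
    - [[0.065,-0.006,-0.002],[0,0,0]]
    - [[0.065,-0.006,-0.002],[0,0,0]]

```text
time_s: 12.6
tcp_pos: [0.5168, -0.0384, 0.0892]
eef_rot: [54.2, 89.8, -151.9]
contact_force: [-0.1, 0.3, -0.5]
gripper_width: 0.0648
```

```bash
python3 -c "
from h import *
to([.5168,-.0383,.0883])"
```

```text
t 12.6 tcp [ 0.5168 -0.0384  0.0892] w 0.0648 F [-0.1  0.3 -0.5] shift [ 0.006 -0.001  0.   ] turn [-0.004  0.002 -0.003]
```

send_rows:
  plan:
    - [[0.005,0,0],[0,0,0]]
    - [[0.009,0,0],[0,0,0]]
    - [[0.009,0,0],[0,0,0]]
    - [[0.009,0,0],[0,0,0]]
    - [[0.009,0,0],[0,0,0]]

```text
time_s: 13.1
tcp_pos: [0.5171, -0.0384, 0.0882]
eef_rot: [60.8, 89.9, -145.3]
contact_force: [-0.4, 0.8, 3.8]
gripper_width: 0.0647
```

send_rows:
  plan:
    - [[0,0,0],[0,0,0]]
    - [[0,0,0],[0,0,0]]
    - [[0,0,0],[0,0,0]]
    - [[0,0,0],[0,0,0]]
    - [[0,0,0],[0,0,0]]
  jaw: 1

```text
time_s: 13.6
tcp_pos: [0.517, -0.0384, 0.0881]
eef_rot: [57.2, 89.9, -149.0]
contact_force: [0.0, 0.5, 0.4]
gripper_width: 0.0873
```

send_rows:
  plan:
    - [[-0.1,0,0],[0,0,0]]
    - [[-0.25,0,0],[0,0,0]]
    - [[-0.4,0,0],[0,0,0]]
    - [[-0.55,0,0],[0,0,0]]
    - [[-0.7,0,0],[0,0,0]]

```text
time_s: 14.1
tcp_pos: [0.517, -0.0383, 0.194]
eef_rot: [55.9, 89.9, -150.3]
contact_force: [0.3, -0.3, -0.3]
gripper_width: 0.0876
```

send_rows:
  plan:
    - [[0,-0.16,0],[0,0,0]]
    - [[0,-0.32,0],[0,0,0]]
    - [[0,-0.48,0],[0,0,0]]
    - [[0,-0.64,0],[0,0,0]]
    - [[0,-0.8,0],[0,0,0]]

```text
time_s: 14.6
tcp_pos: [0.5704, 0.0707, 0.1936]
eef_rot: [54.4, 89.9, -151.8]
contact_force: [-0.3, 0.1, 0.5]
gripper_width: 0.0877
```

send_rows:
  plan:
    - [[0,-0.16,0],[0,0,0]]
    - [[0,-0.32,0],[0,0,0]]
    - [[0,-0.48,0],[0,0,0]]
    - [[0,-0.64,0],[0,0,0]]
    - [[0,-0.8,0],[0,0,0]]

```text
time_s: 15.1
tcp_pos: [0.6238, 0.1801, 0.193]
eef_rot: [56.1, 89.8, -150.1]
contact_force: [0.6, -0.7, -0.2]
gripper_width: 0.0878
```

```bash
python3 -c "
from h import *
to([.5168,-.0383,.0883])
c=r.capture('side');d=r.capture('top')
for p,uv in((c,(338,180)),(d,(322,217))):
    print(rim(p,uv,.079))
    W=cloud(p);m=(W[...,2]>.074)&(W[...,2]<.09)&(np.hypot(W[...,0]-.516,W[...,1]+.037)<.045);P=W[m]
    A=np.c_[P[:,:2]-P[:,:2].mean(0),np.ones(len(P))];print(len(P),np.linalg.lstsq(A,P[:,2],rcond=None)[0].round(4))
a=c['color'][60:260,230:430,::-1];b=d['color'][120:320,230:430,::-1]
cv2.imwrite('pics/s5.png',cv2.resize(np.hstack([a,b]),None,fx=2,fy=2))"
```

```text
t 15.1 tcp [0.6238 0.1801 0.193 ] w 0.0878 F [ 0.6 -0.7 -0.2] shift [ 0.702  1.62  -0.002] turn [-0.003  0.002 -0.003]
(array([ 0.51745704, -0.03655008]), 296, np.float64(0.07774728309185269))
275 [0.0012 0.0051 0.0777]
(array([ 0.51873874, -0.03891847]), 280, np.float64(0.0789847956794752))
269 [-0.0093  0.0027  0.0789]
```

View pics/s5.png

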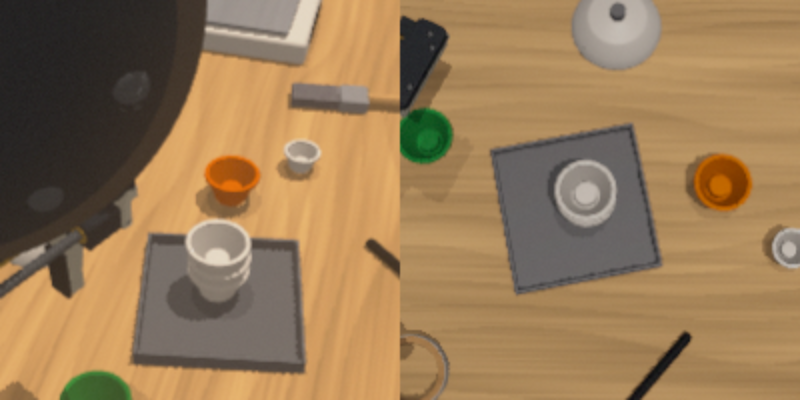

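The nest is upright and level. The top rim reads z≈0.078–0.079 (0.080 nominal, and my readings run about 1–2 mm low), and the tool is clear of it.

```bash
python3 -c "
from plant import r
print(r.close_job())"
```

```text
the job is handed in; nothing more can be done
None
```

I nested both loose white lids into the lid in the tray, the near one at about (0.46, 0.23) first and the far one at (0.645, −0.24) second. I then handed the job in at about 15 s of the 59 s allowed.

**Seating:** each lid touched down within a millimetre of the expected height, at 4–6 N. The last pictures show one upright, level nest with the top rim at z ≈ 0.078–0.079 m. Fully seated would be 0.080 m, and my earlier rim readings also ran 1–2 mm low.

**Surroundings:** the gripper was open and well clear at the end. I did not go near the small lid or the coloured look-alikes.

**Disagreements:**
- The gripper read 64.6 mm on the second lid against 66 mm on the first. A picture showed that lid hanging straight in the jaws.
- The two cameras differ by 1–2 mm on the nest's position, which is within the stated calibration.
- The top camera could not see the nest after the first lid went in, so I checked that stage from the side camera only.

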